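Back off the watch-case press by one turn of its hand wheel

TASK

The small screw press on the watchmaker's bench has just closed a watch case. Back it off: push the hand wheel by its upright handle, anticlockwise as seen from above, through exactly one turn, so that the handle comes back to where it started, above the press's pointer. Push with the outside of the fingertips, do not take the handle between the fingers, and leave the watch case and the loose things on the bench where they are.

Things in the scene. Friction and masses are not known exactly. Their poses are not given: they have to be found in the camera images.
- press: Fixed grey screw press, 110 x 165 mm base, two steel columns 120 mm apart, a cross-head (underside 125 mm, top 147 mm above the bench), with the hand wheel on top. Origin: centre of its underside on the bench, straight below the wheel's axis; z up. Its -x axis points towards its pointer. It may stand turned to any yaw.
- axis (a point): Point on the wheel's vertical axis, at the centre of the rim, 167 mm above the bench. Three spokes (one leads to the handle) run to a hub 34 mm across, top at 177 mm; the ram's rod, 12 mm thick, comes up through the hub to 185 mm, and to 193 mm after one turn.
- pointer (a point): Tip of the press's fixed index pointer, a flat steel finger that sticks out of the cross-head below the wheel, 90 mm from the axis, 145 mm above the bench. At the start the handle stands above the pointer, in the same direction from the axis.
- wheel (a joint): Hand wheel turning about the vertical axis, in rad: 0 at the start, grows anticlockwise as seen from above, one turn = 6.283. Stops at -0.2 and 7.6. Rim: 62 mm radius to its centre line, round bar 12 mm thick, top at 173 mm above the bench. Stiff: it takes about 2 N at the handle to turn it and it stays where it is left.
- handle: Upright black cylindrical handle on the rim, 18 mm in diameter, 47 mm tall, that spins freely about its own axis (so its yaw means nothing). Origin: centre of its lower end, 62 mm from the wheel's axis, 173 mm above the bench; its top is 220 mm above the bench. It travels round with the wheel.
- ram (a joint): Height of the press's ram and white die, in m: 0 at the start (die 1 mm above the watch case); driven by the wheel, it rises 8 mm a turn.
- watch_case: Loose round steel watch case, 38 mm across, 11 mm high, lying on the press's anvil under the die. Origin: centre of its underside, 34 mm above the bench. To be left alone.
- loupe: Loose black eye loupe, a truncated cone 34 mm wide and 26 mm high, standing on the bench. Origin: centre of its underside. To be left alone.
- oil_jar: Loose amber glass jar with a black cap, 38 mm across and 50 mm high, standing on the bench. Origin: centre of its underside. To be left alone.
- screwdriver: Loose screwdriver, 130 mm long, lying on the bench. To be left alone.
Not all that is in view belongs to the job. Of the things that look like the press, take the one that is farthest from the robot's base at the start.

How it is judged:
By the outcome, as a careful person would: the job done as asked, in the order asked, and still so for the second after the job is handed in, with the robot touching nothing.
It also fails if it takes over 61 s, if anything falls off the work surface, if the arm or the gripper's body presses on something with over 40 N, if the wrist force passes 120 N, or if a joint passes its speed limit or range.

ROBOT

A 6-joint arm with a two-finger parallel gripper is mounted at the origin on the work surface. World frame = base frame: x ahead of the robot, y to its left, z up, the work surface at z = 0. Lengths are in m, angles in rad, forces in N, time in s.
With the tool pointing down it reaches from about 0.3 to 1 m from the base axis. Payload 5.1 kg.
Tool frame: the origin (TCP) lies at the very end of the fingers, on their centre line; the grasp point (between the pads) lies 19 mm behind it; z points along the fingers, y is the direction in which the jaws open and shut (so a half turn about z gives the same grasp; the last joint's range is limited). The gripper opens to 95 mm and grips with 3 to 60 N. Pads are 20 mm wide; open, the fingers measure 119 mm over their backs; the gripper's body (75 mm by 180 mm) begins 59 mm behind the grasp point.
Start: joints at [-1.196, 0.124, 1.65, -0, 1.367, -0.083], TCP at [0.287, -0.583, 0.215] pointing down, gripper open.
Joint ranges: [-2.61, 2.61], [-1.02, 2.33], [0.03, 2.71], [-1.35, 4.49], [0.32, 2.68], [-2.91, 2.91]. Speed limits (rad/s): [2.57, 2.57, 3.14, 3.14, 3.14, 3.14].

INTERFACE

Orientations are given as a unit quaternion [x, y, z, w].
In Python, from rig import robot gives the robot as it stands.
- The arm moves only by the tool carry_out, never from a script. Its argument "series" is text: rows parted by semicolons, each of 4 numbers parted by spaces: the shift along the tool's x, y, z in m, then the turn about the tool's z in rad. A call has exactly 10 rows; each row is the pose to reach, as a shift and turn from the pose measured when the call began, along the tool's axes at that moment; what a row does not reach only later rows make up. A row lasts 1/10 s, in which the tool goes at most 50 mm and 8.59 degrees, less where a joint would pass 70% of its speed; a pose out of reach is approached as far as the arm can. A call with a gripper value outside its range is refused whole. "gripper" is the opening, from 0 (shut) to 1 (fully open), set as the call begins (left out, the last holds). The fingers move at their own pace and stop on an object; "force" is the grip in N (left out, the last holds). Time passes only in rows, so rows that repeat a pose let the fingers close, or fill a call up. It gives the time, the measured TCP pose, the force and the opening at its end, in the units of the state.
- robot.read_state(): the state, without advancing time (a new reading comes with each control period).
- robot.get_image(name): name is "scene" or "side" or "wrist"; returns a dict with "color" (420x560x3 uint8, red, green, blue), "vfov" (degrees; the focal length in pixels is half the picture's height over the tangent of half this angle, whatever the lens; pixels are square), "cx", "cy" (the principal point, pixels), "D" ([k1, k2, p1, p2, k3] as OpenCV has them; the pictures are not rectified), "R" (3x3) and "t" (3): a world point X has camera coordinates R X + t. Camera axes: x right, y down, z forward; pixel columns grow to the right and rows downward; lengths in m; the calibration is good to about 2 mm. A picture is of the moment at which its call begins. There is no depth.
- robot.hand_in(): hands the job in, once; it reports no verdict.
The state is a dict: "t": time; "qpos": joint angles; "joint_velocities": joint speeds; "tau": joint torques, N m; "tcp_pos": TCP position; "tcp_rot": TCP orientation; "contact_force": force on the tool from outside, world axes, zero at the start; "wrist_torque": the same for the moment, N m; "opening": finger opening in m.
Only numpy, scipy, OpenCV 4.12 (cv2) and the standard library are available. Lean on these libraries where they do the work, as an engineer would, in place of code of your own. Each camera call takes 0.05 s, during which the arm holds its last target. There are 200 camera calls.

## Working session

There is one attempt and no reset: what is moved stays moved. The work goes in short steps, Python scripts to look and compute and a tool call to move; the robot and the scene stay as the last step left them, time stands still between calls to the robot, and variables do not carry over. Pictures are saved under pics/ and viewed, about 8 in all and at most 12, crops included, and the job is handed in when it is done.

Besides the shell and the picture viewer there is one more tool, called after "Call:" in YAML: its name, and indented under it one key for each argument. carry_out: Moves the arm, as the interface text tells. Its arguments: {"type":"object","properties":{"series":{"type":"string"},"gripper":{"type":"number"},"force":{"type":"number"}},"required":["series"]}

```bash
mkdir -p pics; ls; cat > h.py <<'E'
import numpy as np, cv2
from rig import robot
def cam(n):
    im=robot.get_image(n); f=210/np.tan(np.radians(im["vfov"])/2)
    K=np.array([[f,0,im["cx"]],[0,f,im["cy"]],[0,0,1]])
    return im,K,np.array(im["D"]),np.array(im["R"]),np.array(im["t"])
def ray_z(c,px,z):
    im,K,D,R,t=c; u=cv2.undistortPoints(np.array([[px]],float),K,D)[0,0]
    d=R.T@np.array([u[0],u[1],1]); o=-R.T@t
    return o+d*(z-o[2])/d[2]
def proj(c,X):
    im,K,D,R,t=c
    return cv2.projectPoints(np.array(X,float).reshape(-1,3),cv2.Rodrigues(R)[0],t,K,D)[0][:,0]
E
python3 - <<'E'
from h import *
import pickle
cs={}
for n in("scene","side"):
    c=cam(n); cs[n]=c; cv2.imwrite(f"pics/{n}0.png",cv2.cvtColor(c[0]["color"],cv2.COLOR_RGB2BGR))
    print(n,-c[3].T@c[4], c[3][2])
pickle.dump(cs,open("c0.pkl","wb")); print(robot.read_state())
E
```

```text
pics
scene [ 0.97393518 -0.26615051  1.16564525] [-0.44088475  0.2350945  -0.86622815]
side [0.06735114 0.67789178 0.8288058 ] [ 0.35504494 -0.64501173 -0.67668527]
{'t': 0.1, 'qpos': array([-1.19559817e+00,  1.24423819e-01,  1.65150318e+00, -3.10830535e-05,
        1.36751147e+00, -8.26477917e-02]), 'joint_velocities': array([-0.00105323,  0.00054388, -0.0039232 ,  0.00125577,  0.00145666,
       -0.00145243]), 'tau': array([-1.64400785e-05, -4.18879652e+01, -3.61095893e+01,  7.75731378e-02,
        4.61779966e-02, -7.50144181e-05]), 'tcp_pos': array([ 0.28703916, -0.58255195,  0.21354062]), 'tcp_rot': array([ 9.73910238e-01,  2.26931700e-01, -1.49574323e-04, -9.10838060e-04]), 'contact_force': array([-0.32711733,  0.5567341 , -0.46745669]), 'wrist_torque': array([-0.02531065,  0.00346201,  0.01958343]), 'opening': 0.09519612438068796}
```

View pics/scene0.png

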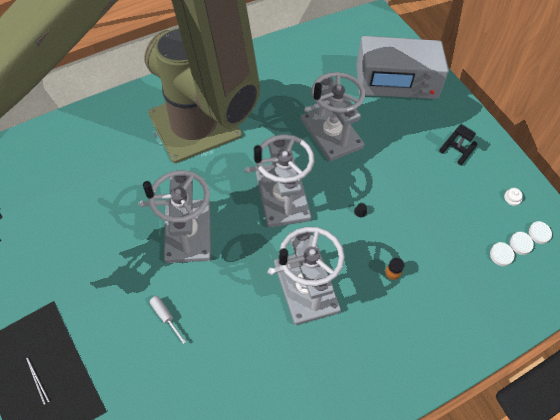

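View pics/side0.png

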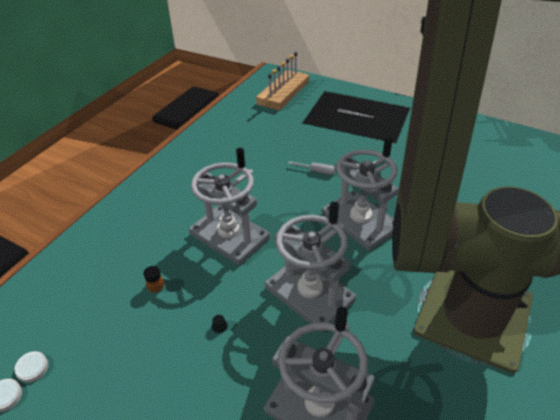

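Four presses are in view. Scene hubs are at about (338,92), (285,157), (179,195) and (312,255). I'll work out how far each is from the base and take an enlarged crop.

```bash
python3 - <<'E'
from h import *
import pickle
cs=pickle.load(open("c0.pkl","rb")); c=cs["scene"]
for p in[(338,92),(285,157),(179,195),(312,255)]:
    X=ray_z(c,p,.181); print(p,X,np.hypot(*X[:2]))
for n,p in[("side",(222,180)),("side",(366,167))]: 
    X=ray_z(cs[n],p,.181);print(n,p,X,np.hypot(*X[:2]))
for n,p,z in[("scene",(361,210),.02),("scene",(396,265),.05),("scene",(155,305),.01),("scene",(185,342),.005),("scene",(284,250),.22),("scene",(269,271),.145)]: print(p,ray_z(cs[n],p,z))
a=cv2.cvtColor(c[0]["color"],cv2.COLOR_RGB2BGR)[215:330,250:365]
b=cv2.cvtColor(cs["side"][0]["color"],cv2.COLOR_RGB2BGR)[145:265,180:280]
cv2.imwrite("pics/crop1.png",np.hstack([cv2.resize(a,(400,400),interpolation=2),cv2.resize(b,(333,400),interpolation=2)]))
E
```

```text
(338, 92) [0.2133175  0.31664038 0.181     ] 0.381792464705312
(285, 157) [0.33338356 0.10513554 0.181     ] 0.34956841680108697
(179, 195) [ 0.32082635 -0.14727618  0.181     ] 0.3530153281319065
(312, 255) [0.57645609 0.03941601 0.181     ] 0.5778020846143456
side (222, 180) [0.56521872 0.04929707 0.181     ] 0.5673644377713387
side (366, 167) [ 0.30958007 -0.13168931  0.181     ] 0.336425170085327
(361, 210) [0.45747909 0.25924792 0.02      ]
(396, 265) [0.63393782 0.2407379  0.05      ]
(155, 305) [ 0.45912118 -0.28923521  0.01      ]
(185, 342) [ 0.56839925 -0.26145369  0.005     ]
(284, 250) [ 0.55796125 -0.01635213  0.22      ]
(269, 271) [ 0.55423766 -0.04680852  0.145     ]
```

View pics/crop1.png

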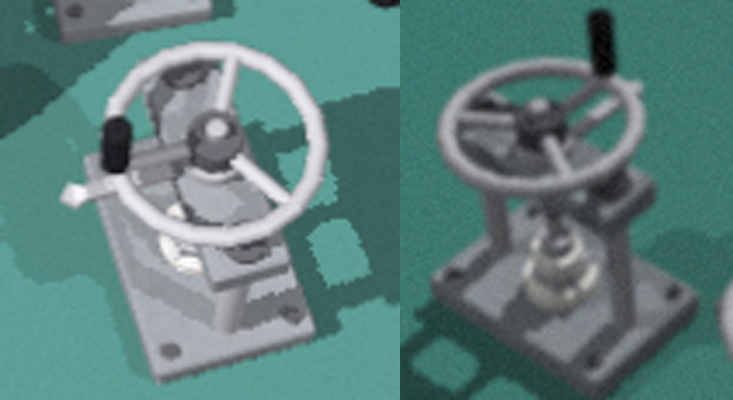

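The press at scene (312,255), side (222,180), is the target: it is 0.57 m from the base and the others are at most 0.38 m. The crop shows the handle standing above its pointer. Next I'll fit its pose from points in both views.

```bash
cat > fit.py <<'E'
from h import *
from scipy.optimize import least_squares
def s(u,v): return (250+u*115/400,215+v*115/400)
def d(u,v): return (180+(u-400)*.3,145+v*.3)
# (view, px, radius, z)
obs=[("scene",s(217,127),0,.185),("scene",s(62,196),.090,.145),("scene",s(118,121),.062,.220),("scene",s(116,170),.062,.173),
("side",d(541,104),0,.185),("side",d(642,85),.090,.145),("side",d(600,11),.062,.220),("side",d(603,74),.062,.173)]
E
python3 - <<'E'
from fit import *
import pickle
cs=pickle.load(open("c0.pkl","rb"))
def res(p,views=("scene","side")):
    r=[]
    for v,px,rad,z in obs:
        if v in views:
            r+=list(proj(cs[v],[p[0]+rad*np.cos(p[2]),p[1]+rad*np.sin(p[2]),z])[0]-px)
    return np.array(r)
for vs in(("scene","side"),("scene",),("side",)):
    o=least_squares(res,[.57,.045,-1.8],kwargs=dict(views=vs)); print(vs,o.x,np.degrees(o.x[2])); print(o.fun.reshape(-1,2).round(1).tolist())
E
```

```text
('scene', 'side') [ 0.57102969  0.04193759 -1.76243685] -100.9801932489087
[[-0.4, -0.0], [1.3, -0.6], [-0.8, 1.3], [-0.9, -2.3], [-0.8, -0.4], [-1.7, -0.6], [0.0, 0.6], [0.7, -1.0]]
('scene',) [ 0.57181683  0.04196694 -1.75792719] -100.72180872484267
[[-0.2, 0.3], [1.5, -0.1], [-0.6, 1.7], [-0.7, -1.9]]
('side',) [ 0.56985516  0.04251257 -1.77001281] -101.41426350273346
[[-0.5, -0.1], [-1.2, -0.2], [0.5, 1.0], [1.2, -0.7]]
```

```bash
cat > plan.py <<'E'
from h import *
from scipy.spatial.transform import Rotation as Ro
A=np.array([.571,.042]); PHI0=-101.
def rows(T):
    s=robot.read_state(); R=Ro.from_quat(s["tcp_rot"]).as_matrix(); y0=np.arctan2(R[1,0],R[0,0]); out=[]; acc=0; prev=y0
    for x,y,z,yaw in T:
        dl=R.T@(np.array([x,y,z])-s["tcp_pos"]); a=np.radians(yaw); acc+=-((a-prev+np.pi)%(2*np.pi)-np.pi); prev=a
        out.append("%.4f %.4f %.4f %.3f"%(*dl,acc))
    print("; ".join(out)); print("q",s["qpos"].round(3),"t",s["t"],"tcp",s["tcp_pos"].round(4),"yaw",np.degrees(y0).round(1),"F",s["contact_force"].round(1),"op",s["opening"])
def push(th,gap,n,h=.012):   # wheel angle deg, gap m, face normal deg -> TCP xy, yaw
    f=np.radians(PHI0+th); H=A+.062*np.array([np.cos(f),np.sin(f)]); m=np.radians(n)
    return *(H-(h+.009+gap)*np.array([np.cos(m),np.sin(m)])),n-90
def lerp(a,b,k): return [np.array(a)+(np.array(b)-a)*i/k for i in range(1,k+1)]
E
python3 - <<'E'
from plan import *
x,y,yaw=push(0,.012,20.4); print(x,y,yaw)
rows(lerp([.287,-.5826,.27,26.2],[.287+.6*(x-.287),-.5826+.6*(y+.5826),.28,26.2-.6*95.8],10))
E
```

```text
0.5282395366334218 -0.030363762935375068 -69.6
0.0276 -0.0234 -0.0574 0.101; 0.0552 -0.0467 -0.0584 0.201; 0.0828 -0.0701 -0.0593 0.302; 0.1105 -0.0934 -0.0603 0.402; 0.1381 -0.1167 -0.0612 0.502; 0.1657 -0.1400 -0.0622 0.603; 0.1934 -0.1634 -0.0631 0.703; 0.2210 -0.1867 -0.0641 0.803; 0.2486 -0.2100 -0.0650 0.903; 0.2762 -0.2333 -0.0660 1.004
q [-1.196  0.124  1.652 -0.     1.368 -0.083] t 0.1 tcp [ 0.287  -0.5826  0.2135] yaw 26.2 F [-0.3  0.6 -0.5] op 0.09519612438068796
```

Call:
carry_out:
  series: "0.025 -0.02 -0.03 0.1; 0.055 -0.045 -0.058 0.2; 0.083 -0.07 -0.06 0.3; 0.11 -0.093 -0.06 0.4; 0.138 -0.117 -0.06 0.5; 0.166 -0.14 -0.06 0.6; 0.193 -0.163 -0.063 0.7; 0.221 -0.187 -0.064 0.8; 0.249 -0.21 -0.065 0.9; 0.276 -0.233 -0.066 1.0"
  gripper: 0
  force: 20

```text
t: 1.1
tcp_pos: [0.4318, -0.2501, 0.2795]
tcp_rot: [0.963, -0.27, -0.001, -0.001]
contact_force: [0.3, 1.1, -0.3]
opening: 0.0204
```

```bash
python3 - <<'E'
from plan import *
x,y,yaw=push(0,.012,20.4)
s=robot.read_state(); p=s["tcp_pos"]; R=Ro.from_quat(s["tcp_rot"]).as_matrix()
rows(lerp([*p,np.degrees(np.arctan2(R[1,0],R[0,0]))],[x,y,.27,yaw],9)+[[x,y,.27,yaw]])
E
```

```text
-0.0035 -0.0264 0.0011 0.074; -0.0071 -0.0528 0.0022 0.149; -0.0106 -0.0793 0.0033 0.223; -0.0141 -0.1057 0.0044 0.297; -0.0176 -0.1321 0.0055 0.371; -0.0212 -0.1585 0.0066 0.446; -0.0247 -0.1849 0.0077 0.520; -0.0282 -0.2114 0.0088 0.594; -0.0318 -0.2378 0.0099 0.668; -0.0318 -0.2378 0.0099 0.668
q [-6.330e-01 -2.480e-01  1.897e+00  1.000e-03  1.495e+00  1.484e+00] t 1.1 tcp [ 0.4318 -0.2501  0.2795] yaw -31.3 F [ 0.3  1.1 -0.3] op 0.020415282762143272
```

Call:
carry_out:
  series: "-0.004 -0.026 0.001 0.075; -0.007 -0.053 0.002 0.15; -0.011 -0.079 0.003 0.223; -0.014 -0.106 0.004 0.297; -0.018 -0.132 0.006 0.371; -0.021 -0.159 0.007 0.446; -0.025 -0.185 0.008 0.52; -0.028 -0.211 0.009 0.594; -0.032 -0.238 0.01 0.668; -0.032 -0.238 0.01 0.668"

```text
t: 2.1
tcp_pos: [0.5284, -0.0278, 0.2691]
tcp_rot: [0.822, -0.569, -0.002, -0.001]
contact_force: [-1.3, -0.1, 0.8]
opening: 0.0004
```

```bash
python3 - <<'E'
from plan import *
ims=[]
for n in("scene","wrist"):
    c=cam(n); a=cv2.cvtColor(c[0]["color"],cv2.COLOR_RGB2BGR)
    if n=="scene":
        a=cv2.resize(a[200:340,200:390],(570,420),interpolation=2)
    ims.append(cv2.resize(a,(400,300) if n=="wrist" else (400,295)))
    cv2.imwrite(f"pics/{n}1.png",ims[-1])
h=300; ims[0]=cv2.copyMakeBorder(ims[0],0,5,0,0,cv2.BORDER_CONSTANT)
cv2.imwrite("pics/chk1.png",np.hstack(ims))
x,y,yaw=push(0,.012,20.4)
rows([[x,y,.27-.0107*i,yaw] for i in range(1,9)]+[[x,y,.185,yaw]]*2)
E
```

```text
0.0005 -0.0002 0.0101 0.002; 0.0006 -0.0002 0.0208 0.002; 0.0006 -0.0003 0.0315 0.002; 0.0006 -0.0003 0.0422 0.002; 0.0007 -0.0003 0.0529 0.002; 0.0007 -0.0003 0.0636 0.002; 0.0007 -0.0003 0.0743 0.002; 0.0007 -0.0003 0.0850 0.002; 0.0007 -0.0003 0.0844 0.002; 0.0007 -0.0003 0.0844 0.002
q [-1.590e-01 -1.740e-01  1.851e+00  1.000e-03  1.467e+00  2.624e+00] t 2.2 tcp [ 0.5279 -0.0299  0.2694] yaw -69.5 F [-0.2 -0.8  0.2] op 0.0006044634873871226
```

View pics/chk1.png

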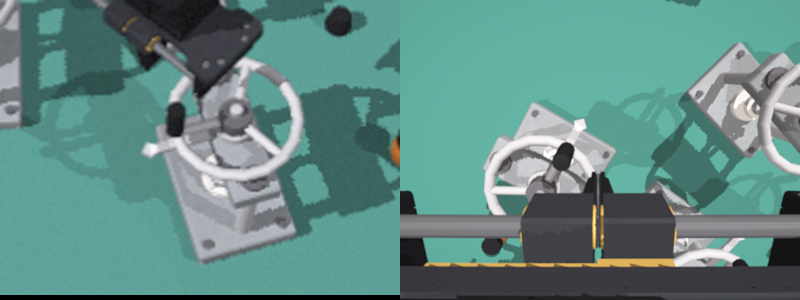

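The wrist view (right half) shows the handle beside the closed fingertips: handle at about (563,157), fingertips at about (600,180). That gives a clear drop point, so I'll descend.

Call:
carry_out:
  series: "0 0 0.01 0; 0 0 0.021 0; 0 0 0.032 0; 0 0 0.042 0; 0 0 0.053 0; 0 0 0.064 0; 0 0 0.074 0; 0 0 0.084 0; 0 0 0.084 0; 0 0 0.084 0"

```text
t: 3.2
tcp_pos: [0.5277, -0.0298, 0.1852]
tcp_rot: [0.822, -0.57, -0.002, 0.0]
contact_force: [0.8, 0.7, 0.7]
opening: 0.0006
```

```bash
cat >> plan.py <<'E'
def go(th0,th1,gap,k=10,z=.185,g0=None):
    T=[]
    for i in range(1,11):
        th=th0+(th1-th0)*min(i,k)/k; n=20.4+th*(293.6/360)
        g=gap if g0 is None else g0+(gap-g0)*min(i,k)/k
        x,y,yaw=push(th,g,n); T.append([x,y,z,yaw])
    rows(T)
E
python3 - <<'E'
from plan import *
c=cam("wrist"); a=cv2.cvtColor(c[0]["color"],cv2.COLOR_RGB2BGR); cv2.imwrite("pics/w2.png",a)
c=cam("side"); b=cv2.cvtColor(c[0]["color"],cv2.COLOR_RGB2BGR)
cv2.imwrite("pics/chk2.png",np.hstack([cv2.resize(a[150:330,60:360],(500,300),interpolation=2),cv2.resize(b[120:270,170:320],(300,300),interpolation=2)]))
go(0,10,0,g0=.012)
E
```

```text
0.0016 -0.0021 0.0011 -0.012; 0.0025 -0.0042 0.0011 -0.026; 0.0035 -0.0064 0.0011 -0.040; 0.0043 -0.0085 0.0011 -0.054; 0.0051 -0.0107 0.0010 -0.069; 0.0059 -0.0129 0.0010 -0.083; 0.0066 -0.0151 0.0010 -0.097; 0.0072 -0.0173 0.0010 -0.111; 0.0078 -0.0196 0.0010 -0.125; 0.0084 -0.0218 0.0010 -0.140
q [-1.590e-01 -1.250e-01  1.948e+00  1.000e-03  1.320e+00  2.624e+00] t 3.3 tcp [ 0.5281 -0.0298  0.1861] yaw -69.4 F [-0.6 -0.6  1.1] op 0.0004401559866937813
```

View pics/chk2.png

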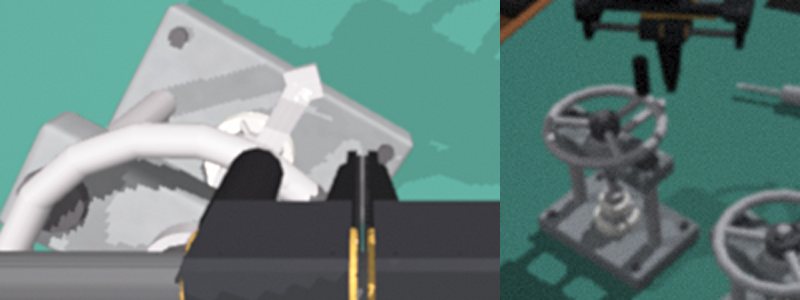

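The fingertips are beside the handle with a gap, and they taper. I'll make contact now.

Call:
carry_out:
  series: "0.0015 -0.002 0.001 -0.012; 0.0025 -0.004 0.001 -0.026; 0.0035 -0.0065 0.001 -0.04; 0.0045 -0.0085 0.001 -0.054; 0.005 -0.0105 0.001 -0.069; 0.006 -0.013 0.001 -0.083; 0.0065 -0.015 0.001 -0.097; 0.007 -0.0175 0.001 -0.111; 0.008 -0.0195 0.001 -0.125; 0.0085 -0.022 0.001 -0.14"

```text
t: 4.3
tcp_pos: [0.5516, -0.0303, 0.185]
tcp_rot: [0.86, -0.51, -0.001, -0.0]
contact_force: [-1.9, -0.7, -0.2]
opening: 0.0005
```

```bash
python3 - <<'E'
from plan import *
go(10,30,0)
E
```

```text
0.0013 -0.0019 -0.0000 -0.027; 0.0029 -0.0039 -0.0000 -0.056; 0.0044 -0.0059 -0.0000 -0.084; 0.0058 -0.0080 -0.0000 -0.113; 0.0072 -0.0101 -0.0000 -0.141; 0.0085 -0.0122 -0.0001 -0.169; 0.0097 -0.0144 -0.0001 -0.198; 0.0108 -0.0166 -0.0001 -0.226; 0.0119 -0.0189 -0.0001 -0.255; 0.0128 -0.0211 -0.0001 -0.283
q [-1.530e-01 -7.000e-02  1.899e+00  1.000e-03  1.315e+00  2.489e+00] t 4.3 tcp [ 0.5516 -0.0303  0.185 ] yaw -61.4 F [-1.9 -0.7 -0.2] op 0.0005478278433603099
```

Call:
carry_out:
  series: "0.0015 -0.002 0 -0.027; 0.003 -0.004 0 -0.056; 0.0045 -0.006 0 -0.084; 0.006 -0.008 0 -0.113; 0.007 -0.01 0 -0.141; 0.0085 -0.012 0 -0.169; 0.0095 -0.0145 0 -0.198; 0.011 -0.0165 0 -0.226; 0.012 -0.019 0 -0.255; 0.013 -0.021 0 -0.283"

```text
t: 5.3
tcp_pos: [0.5765, -0.0317, 0.1849]
tcp_rot: [0.924, -0.383, -0.001, -0.0]
contact_force: [-1.0, -1.2, 0.9]
opening: 0.0007
```

```bash
python3 - <<'E'
from plan import *
c=cam("side"); b=cv2.cvtColor(c[0]["color"],cv2.COLOR_RGB2BGR)
c2=cam("scene"); a=cv2.cvtColor(c2[0]["color"],cv2.COLOR_RGB2BGR)
cv2.imwrite("pics/chk3.png",np.hstack([cv2.resize(a[210:330,245:365],(400,400),interpolation=2),cv2.resize(b[120:270,170:320],(400,400),interpolation=2)]))
go(30,65,0)
E
```

```text
0.0023 -0.0033 -0.0001 -0.049; 0.0046 -0.0069 -0.0001 -0.099; 0.0068 -0.0107 -0.0001 -0.149; 0.0087 -0.0145 -0.0001 -0.199; 0.0104 -0.0185 -0.0001 -0.249; 0.0119 -0.0225 -0.0001 -0.298; 0.0131 -0.0267 -0.0001 -0.348; 0.0140 -0.0308 -0.0001 -0.398; 0.0147 -0.0350 -0.0001 -0.448; 0.0152 -0.0393 -0.0001 -0.498
q [-1.480e-01 -1.400e-02  1.844e+00  1.000e-03  1.313e+00  2.210e+00] t 5.4 tcp [ 0.5767 -0.0315  0.1849] yaw -45.1 F [-0.8 -0.   1. ] op 0.0003460196964035819
```

View pics/chk3.png

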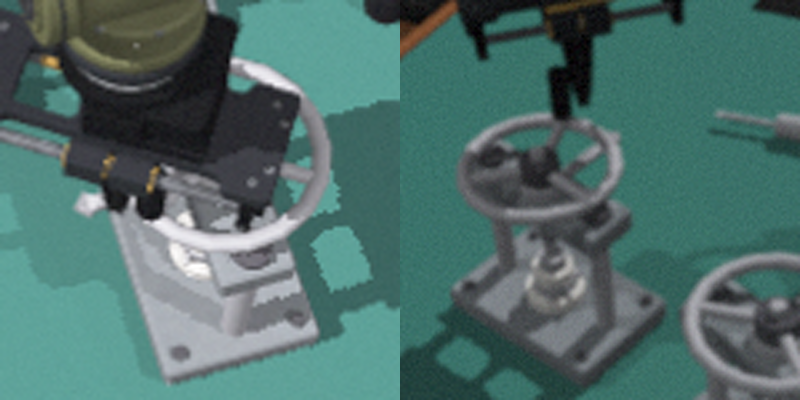

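The handle has turned about 30° ahead of the finger and the pushing works: in scene, the fingertip is at (118,200) and the handle at (150,205). I'll keep going.

Call:
carry_out:
  series: "0.0025 -0.0035 0 -0.049; 0.0045 -0.007 0 -0.099; 0.007 -0.0105 0 -0.149; 0.0085 -0.0145 0 -0.199; 0.0105 -0.0185 0 -0.249; 0.012 -0.0225 0 -0.298; 0.013 -0.0265 0 -0.348; 0.014 -0.031 0 -0.398; 0.0145 -0.035 0 -0.448; 0.015 -0.0395 0 -0.498"

```text
t: 6.4
tcp_pos: [0.6156, -0.0145, 0.185]
tcp_rot: [0.99, -0.143, -0.0, -0.0]
contact_force: [-0.6, -1.1, 0.3]
opening: 0.0007
```

```bash
python3 -c "
from plan import *
go(65,105,0)"
```

```text
0.0021 -0.0040 -0.0000 -0.055; 0.0043 -0.0083 -0.0000 -0.112; 0.0062 -0.0127 -0.0000 -0.168; 0.0078 -0.0173 -0.0000 -0.225; 0.0091 -0.0219 -0.0000 -0.282; 0.0101 -0.0266 -0.0000 -0.339; 0.0107 -0.0313 -0.0000 -0.396; 0.0110 -0.0361 -0.0000 -0.453; 0.0110 -0.0408 -0.0000 -0.510; 0.0106 -0.0455 -0.0000 -0.567
q [-1.110e-01  7.000e-02  1.759e+00  1.000e-03  1.314e+00  1.747e+00] t 6.4 tcp [ 0.6156 -0.0145  0.185 ] yaw -16.5 F [-0.6 -1.1  0.3] op 0.0006654644992100361
```

Call:
carry_out:
  series: "0.002 -0.004 0 -0.055; 0.0045 -0.0085 0 -0.112; 0.006 -0.0125 0 -0.168; 0.008 -0.0175 0 -0.225; 0.009 -0.022 0 -0.282; 0.01 -0.0265 0 -0.339; 0.0105 -0.0315 0 -0.396; 0.011 -0.036 0 -0.453; 0.011 -0.041 0 -0.51; 0.0105 -0.0455 0 -0.567"

```text
t: 7.4
tcp_pos: [0.6392, 0.0261, 0.185]
tcp_rot: [0.99, 0.141, 0.0, -0.0]
contact_force: [1.8, -1.2, -0.5]
opening: 0.0006
```

```bash
python3 -c "
from plan import *
go(105,145,0)"
```

```text
0.0015 -0.0045 -0.0000 -0.055; 0.0031 -0.0089 -0.0000 -0.112; 0.0045 -0.0134 0.0000 -0.169; 0.0055 -0.0179 0.0000 -0.225; 0.0062 -0.0225 0.0000 -0.282; 0.0066 -0.0272 0.0000 -0.339; 0.0067 -0.0318 0.0000 -0.396; 0.0065 -0.0364 0.0000 -0.453; 0.0059 -0.0410 0.0000 -0.510; 0.0051 -0.0455 0.0000 -0.567
q [-0.043  0.121  1.704  0.     1.316  1.245] t 7.4 tcp [0.6392 0.0261 0.185 ] yaw 16.2 F [ 1.8 -1.2 -0.5] op 0.0005524410437375802
```

Call:
carry_out:
  series: "0.0015 -0.0045 0 -0.055; 0.003 -0.009 0 -0.112; 0.0045 -0.0135 0 -0.169; 0.0055 -0.018 0 -0.225; 0.006 -0.0225 0 -0.282; 0.0065 -0.027 0 -0.339; 0.0065 -0.032 0 -0.396; 0.0065 -0.0365 0 -0.453; 0.006 -0.041 0 -0.51; 0.005 -0.0455 0 -0.567"

```text
t: 8.4
tcp_pos: [0.632, 0.0714, 0.185]
tcp_rot: [0.911, 0.413, 0.001, 0.0]
contact_force: [1.1, -1.3, -1.5]
opening: 0.0005
```

```bash
python3 -c "
from plan import *
go(145,185,0)"
```

```text
0.0008 -0.0047 0.0000 -0.055; 0.0019 -0.0091 -0.0000 -0.112; 0.0027 -0.0136 -0.0000 -0.169; 0.0032 -0.0181 -0.0000 -0.225; 0.0034 -0.0226 -0.0000 -0.282; 0.0032 -0.0271 -0.0000 -0.339; 0.0028 -0.0315 -0.0000 -0.396; 0.0020 -0.0360 -0.0000 -0.453; 0.0010 -0.0403 -0.0001 -0.510; -0.0004 -0.0445 -0.0001 -0.567
q [2.800e-02 1.120e-01 1.714e+00 1.000e-03 1.313e+00 7.470e-01] t 8.4 tcp [0.632  0.0714 0.185 ] yaw 48.8 F [ 1.1 -1.3 -1.5] op 0.00047073164960386674
```

Call:
carry_out:
  series: "0.001 -0.0045 0 -0.055; 0.002 -0.009 0 -0.112; 0.0025 -0.0135 0 -0.169; 0.003 -0.018 0 -0.225; 0.0035 -0.0225 0 -0.282; 0.003 -0.027 0 -0.339; 0.003 -0.0315 0 -0.396; 0.002 -0.036 0 -0.453; 0.001 -0.0405 0 -0.51; -0.0005 -0.0445 0 -0.567"

```text
t: 9.4
tcp_pos: [0.5988, 0.1009, 0.1851]
tcp_rot: [0.758, 0.652, 0.002, 0.001]
contact_force: [2.9, -0.4, -0.3]
opening: 0.0003
```

```bash
python3 -c "
from plan import *
go(185,225,0)"
```

```text
0.0003 -0.0049 0.0001 -0.055; 0.0009 -0.0092 0.0000 -0.112; 0.0011 -0.0136 0.0000 -0.168; 0.0011 -0.0180 0.0000 -0.225; 0.0007 -0.0224 -0.0000 -0.282; 0.0000 -0.0267 -0.0000 -0.339; -0.0009 -0.0309 -0.0001 -0.396; -0.0022 -0.0350 -0.0001 -0.453; -0.0037 -0.0391 -0.0001 -0.510; -0.0055 -0.0430 -0.0001 -0.567
q [7.800e-02 4.800e-02 1.782e+00 1.000e-03 1.307e+00 2.280e-01] t 9.4 tcp [0.5988 0.1009 0.1851] yaw 81.4 F [ 2.9 -0.4 -0.3] op 0.0003464638518093538
```

Call:
carry_out:
  series: "0.0005 -0.005 0 -0.055; 0.001 -0.009 0 -0.112; 0.001 -0.0135 0 -0.168; 0.001 -0.018 0 -0.225; 0.0005 -0.0225 0 -0.282; 0 -0.0265 0 -0.339; -0.001 -0.031 0 -0.396; -0.002 -0.035 0 -0.453; -0.0035 -0.039 0 -0.51; -0.0055 -0.043 0 -0.567"

```text
t: 10.4
tcp_pos: [0.5561, 0.1026, 0.1851]
tcp_rot: [0.544, 0.839, 0.003, 0.002]
contact_force: [2.4, 1.5, -0.1]
opening: 0.0006
```

```bash
python3 -c "
from plan import *
go(225,265,0)"
```

```text
-0.0001 -0.0051 0.0000 -0.055; -0.0001 -0.0093 -0.0000 -0.111; -0.0004 -0.0136 -0.0000 -0.168; -0.0010 -0.0178 -0.0001 -0.225; -0.0018 -0.0219 -0.0001 -0.282; -0.0030 -0.0259 -0.0001 -0.339; -0.0044 -0.0299 -0.0002 -0.396; -0.0061 -0.0337 -0.0002 -0.453; -0.0080 -0.0373 -0.0002 -0.510; -0.0102 -0.0408 -0.0003 -0.567
q [ 0.086 -0.047  1.876  0.003  1.304 -0.334] t 10.4 tcp [0.5561 0.1026 0.1851] yaw 114.0 F [ 2.4  1.5 -0.1] op 0.0005765767126236841
```

Call:
carry_out:
  series: "0 -0.005 0 -0.055; 0 -0.0095 0 -0.111; -0.0005 -0.0135 0 -0.168; -0.001 -0.018 0 -0.225; -0.002 -0.022 0 -0.282; -0.003 -0.026 0 -0.339; -0.0045 -0.03 0 -0.396; -0.006 -0.0335 0 -0.453; -0.008 -0.0375 0 -0.51; -0.01 -0.041 0 -0.567"

```text
t: 11.4
tcp_pos: [0.5233, 0.0776, 0.185]
tcp_rot: [0.287, 0.958, 0.004, 0.004]
contact_force: [0.3, 0.9, 0.1]
opening: 0.0003
```

```bash
python3 -c "
from plan import *
go(265,305,0)"
```

```text
-0.0006 -0.0051 -0.0000 -0.054; -0.0011 -0.0092 -0.0000 -0.111; -0.0019 -0.0132 -0.0001 -0.168; -0.0030 -0.0171 -0.0001 -0.225; -0.0043 -0.0209 -0.0001 -0.282; -0.0059 -0.0246 -0.0002 -0.339; -0.0078 -0.0282 -0.0002 -0.396; -0.0099 -0.0316 -0.0002 -0.453; -0.0122 -0.0349 -0.0002 -0.510; -0.0147 -0.0380 -0.0002 -0.567
q [ 0.043 -0.132  1.956  0.005  1.308 -0.947] t 11.4 tcp [0.5233 0.0776 0.185 ] yaw 146.7 F [0.3 0.9 0.1] op 0.00031909111181171556
```

Call:
carry_out:
  series: "-0.0005 -0.005 0 -0.054; -0.001 -0.009 0 -0.111; -0.002 -0.013 0 -0.168; -0.003 -0.017 0 -0.225; -0.0045 -0.021 0 -0.282; -0.006 -0.0245 0 -0.339; -0.008 -0.028 0 -0.396; -0.01 -0.0315 0 -0.453; -0.012 -0.035 0 -0.51; -0.0145 -0.038 0 -0.567"

```text
t: 12.4
tcp_pos: [0.5148, 0.0388, 0.185]
tcp_rot: [0.006, 1.0, 0.004, 0.005]
contact_force: [0.2, 1.6, 0.1]
opening: 0.0003
```

```bash
python3 - <<'E'
from plan import *
c=cam("side"); b=cv2.cvtColor(c[0]["color"],cv2.COLOR_RGB2BGR)
c2=cam("scene"); a=cv2.cvtColor(c2[0]["color"],cv2.COLOR_RGB2BGR)
cv2.imwrite("pics/chk4.png",np.hstack([cv2.resize(a[210:330,245:365],(400,400),interpolation=2),cv2.resize(b[120:270,170:320],(400,400),interpolation=2)]))
go(305,335,0)
E
```

```text
-0.0004 -0.0034 -0.0000 -0.043; -0.0011 -0.0063 -0.0000 -0.086; -0.0019 -0.0091 -0.0000 -0.128; -0.0029 -0.0119 -0.0001 -0.171; -0.0040 -0.0146 -0.0001 -0.214; -0.0053 -0.0172 -0.0001 -0.256; -0.0067 -0.0198 -0.0001 -0.299; -0.0083 -0.0223 -0.0001 -0.342; -0.0099 -0.0247 -0.0001 -0.384; -0.0117 -0.0270 -0.0001 -0.427
q [-0.034 -0.163  1.983  0.007  1.311 -1.591] t 12.5 tcp [0.5149 0.0382 0.185 ] yaw 179.1 F [0.5 0.  0.2] op 0.00020306926519948352
```

View pics/chk4.png

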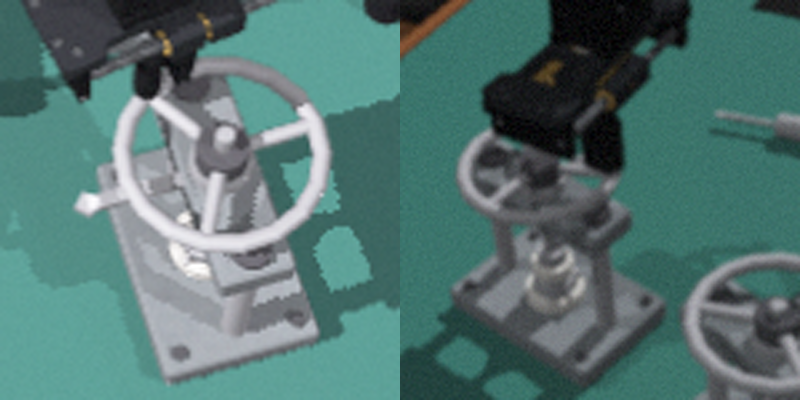

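The handle is at scene crop (150,80) with the finger behind it at (182,65), about 55° short of the pointer, as planned. Continuing.

Call:
carry_out:
  series: "-0.0005 -0.0035 0 -0.043; -0.001 -0.0065 0 -0.086; -0.002 -0.009 0 -0.128; -0.003 -0.012 0 -0.171; -0.004 -0.0145 0 -0.214; -0.0055 -0.017 0 -0.256; -0.0065 -0.02 0 -0.299; -0.0085 -0.0225 0 -0.342; -0.01 -0.0245 0 -0.384; -0.0115 -0.027 0 -0.427"

```text
t: 13.5
tcp_pos: [0.526, 0.0119, 0.185]
tcp_rot: [-0.205, 0.979, 0.003, 0.006]
contact_force: [0.2, 2.8, 1.6]
opening: 0.0002
```

```bash
python3 -c "
from plan import *
go(335,354,0,k=9)"
```

```text
-0.0004 -0.0028 -0.0000 -0.030; -0.0010 -0.0047 -0.0000 -0.060; -0.0017 -0.0066 -0.0000 -0.090; -0.0025 -0.0085 -0.0000 -0.120; -0.0033 -0.0103 -0.0000 -0.150; -0.0042 -0.0121 -0.0000 -0.180; -0.0052 -0.0139 -0.0000 -0.210; -0.0062 -0.0156 -0.0000 -0.240; -0.0073 -0.0173 0.0000 -0.270; -0.0073 -0.0173 0.0000 -0.270
q [-0.084 -0.139  1.963  0.009  1.309 -2.07 ] t 13.5 tcp [0.526  0.0119 0.185 ] yaw -156.4 F [0.2 2.8 1.6] op 0.00018164895890054384
```

Call:
carry_out:
  series: "-0.0005 -0.003 0 -0.03; -0.001 -0.0045 0 -0.06; -0.0015 -0.0065 0 -0.09; -0.0025 -0.0085 0 -0.12; -0.0035 -0.0105 0 -0.15; -0.004 -0.012 0 -0.18; -0.005 -0.014 0 -0.21; -0.006 -0.0155 0 -0.24; -0.0075 -0.0175 0 -0.27; -0.0075 -0.0175 0 -0.27"

```text
t: 14.5
tcp_pos: [0.5399, -0.0006, 0.185]
tcp_rot: [-0.334, 0.942, 0.002, 0.006]
contact_force: [-0.5, 0.3, 0.1]
opening: 0.0005
```

```bash
python3 - <<'E'
from plan import *
import pickle
cs={n:cam(n) for n in("side","scene")}; pickle.dump(cs,open("c5.pkl","wb"))
b=cv2.cvtColor(cs["side"][0]["color"],cv2.COLOR_RGB2BGR)[145:265,180:280]
a=cv2.cvtColor(cs["scene"][0]["color"],cv2.COLOR_RGB2BGR)[215:330,250:365]
cv2.imwrite("pics/chk5.png",np.hstack([cv2.resize(a,(400,400),interpolation=2),cv2.resize(b,(333,400),interpolation=2)]))
rows([[*robot.read_state()["tcp_pos"],0]])
E
```

```text
0.0000 0.0000 0.0000 -2.460
q [-0.106 -0.107  1.933  0.01   1.306 -2.361] t 14.6 tcp [ 0.5398 -0.0007  0.185 ] yaw -141.0 F [-0.4  1.5  0.9] op 0.0007581909101047311
```

View pics/chk5.png

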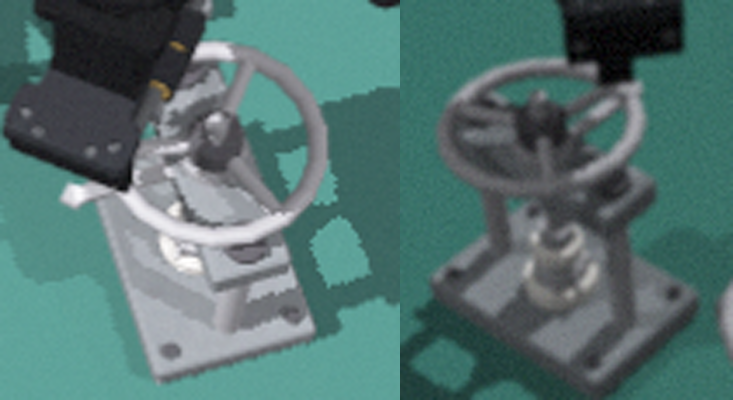

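The handle is hidden by the gripper, so I'll read the wheel angle from the other spokes. Before, their ends were at crop (229,65) and (290,200); now they are near (250,65) and (270,212). I'll unproject and compare.

```bash
cat > ang.py <<'E'
from plan import *
import pickle
def unwrap(c,A=np.array([.571,.042]),z=.167):
    th=np.radians(np.arange(0,360,.25)); rs=np.arange(.026,.050,.002)
    P=np.array([[A[0]+r*np.cos(t),A[1]+r*np.sin(t),z] for r in rs for t in th])
    uv=proj(c,P).astype(np.float32).reshape(len(rs),len(th),2)
    g=cv2.cvtColor(c[0]["color"],cv2.COLOR_RGB2BGR)
    return cv2.remap(g,uv[...,0],uv[...,1],cv2.INTER_LINEAR)
if __name__=="__main__":
    a=pickle.load(open("c0.pkl","rb"));b=pickle.load(open("c5.pkl","rb"))
    ims=[cv2.resize(unwrap(x[n]),(720,90)) for n in("scene","side") for x in(a,b)]
    cv2.imwrite("pics/unw.png",np.vstack(ims))
    def px(u,v): return (250+u*115/400,215+v*115/400)
    f=lambda p:np.degrees(np.arctan2(*(ray_z(a["scene"],px(*p),.167)[:2]-A)[::-1]))
    print([f(p) for p in((229,65),(250,65),(290,200),(270,212))])
E
python3 ang.py
```

```text
[np.float64(140.45442731790286), np.float64(127.75573791708798), np.float64(21.49942801621502), np.float64(7.2634512088908965)]
```

View pics/unw.png

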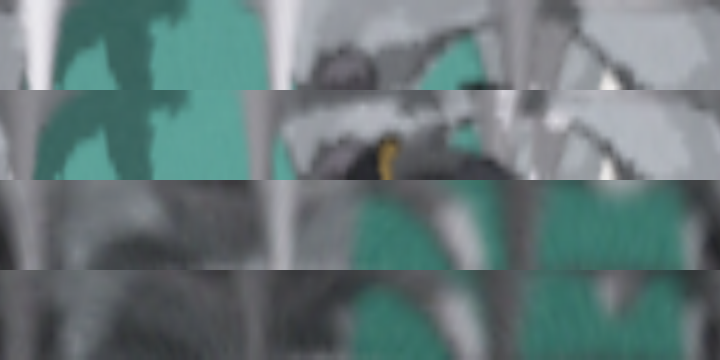

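By the spokes (about 2 px per degree) the wheel is 11–12° short. I'll push about 9° more, then measure again numerically.

```bash
python3 -c "
from plan import *
go(354,363,0,k=9)"
```

```text
-0.0000 -0.0010 -0.0000 -0.015; -0.0003 -0.0019 -0.0000 -0.030; -0.0007 -0.0027 -0.0000 -0.044; -0.0010 -0.0036 -0.0000 -0.058; -0.0014 -0.0045 -0.0000 -0.072; -0.0018 -0.0053 -0.0000 -0.086; -0.0022 -0.0062 -0.0000 -0.101; -0.0026 -0.0070 -0.0000 -0.115; -0.0031 -0.0079 -0.0000 -0.129; -0.0031 -0.0079 -0.0000 -0.129
q [-0.106 -0.107  1.933  0.01   1.306 -2.361] t 14.6 tcp [ 0.5398 -0.0007  0.185 ] yaw -141.0 F [-0.4  1.5  0.9] op 0.0007581909101047311
```

Call:
carry_out:
  series: "0 -0.001 0 -0.015; -0.0005 -0.002 0 -0.03; -0.0005 -0.0025 0 -0.044; -0.001 -0.0035 0 -0.058; -0.0015 -0.0045 0 -0.072; -0.002 -0.0055 0 -0.086; -0.002 -0.006 0 -0.101; -0.0025 -0.007 0 -0.115; -0.003 -0.008 0 -0.129; -0.003 -0.008 0 -0.129"

```text
t: 15.6
tcp_pos: [0.5473, -0.0052, 0.1849]
tcp_rot: [-0.394, 0.919, 0.002, 0.007]
contact_force: [-1.0, 1.4, 0.3]
opening: 0.0004
```

```bash
cat > meas.py <<'E'
from ang import *
def off(a,b,lo,hi):  # shift of spoke edges (deg) between unwrapped images, in brightness-desaturated mask
    def prof(c):
        u=unwrap(c).astype(float); return cv2.GaussianBlur((u[...,2]-u[...,1]).mean(0)[None],(9,1),0)[0]  # red-green: spoke vs mat
    pa,pb=prof(a),prof(b); i=np.arange(int(lo*4),int(hi*4))%1440; best=[]
    for s in range(-100,101): best.append((np.corrcoef(pa[i],pb[(i+s)%1440])[0,1],s/4))
    return max(best)
if __name__=="__main__":
    a=pickle.load(open("c0.pkl","rb")); b5=pickle.load(open("c5.pkl","rb"))
    b={n:cam(n) for n in("scene","side")}; pickle.dump(b,open("c6.pkl","wb"))
    for B in(b5,b): print(off(a["scene"],B["scene"],130,150),off(a["scene"],B["scene"],13,30))
    cv2.imwrite("pics/unw2.png",np.vstack([cv2.resize(unwrap(x["scene"]),(720,120))for x in(a,b)]+[cv2.resize(unwrap(x["side"]),(720,120))for x in(a,b)]))
    print(robot.read_state()["contact_force"])
E
python3 meas.py
```

```text
(np.float64(0.9782059164667795), 12.75) (np.float64(0.9983548211341288), -9.75)
(np.float64(0.9997123214016248), 0.0) (np.float64(0.9996742714583763), -0.25)
[-0.30091175  0.3936727   0.29016963]
```

View pics/unw2.png

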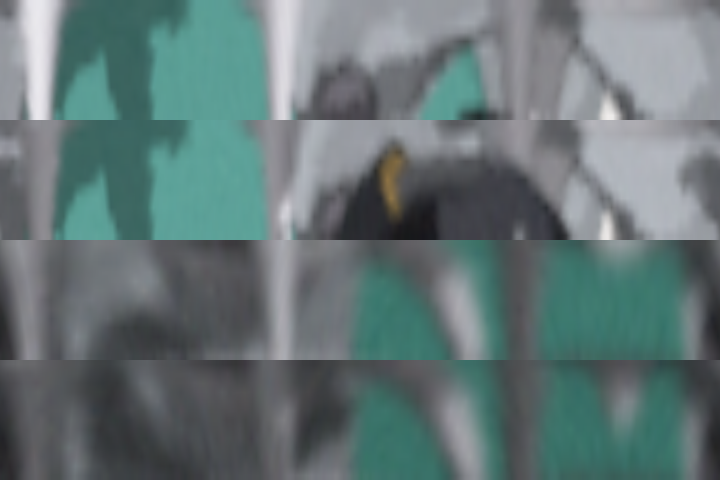

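The spokes now match the start picture to about 0.25° in both views, so the wheel is at one turn. I'll back off the handle, then go up.

Call:
carry_out:
  series: "0 0.004 0 0; 0 0.009 0 0; 0 0.015 0 0; 0 0.018 0 0; 0 0.018 -0.015 0; 0 0.018 -0.035 0; 0 0.018 -0.06 0; 0 0.018 -0.085 0; 0 0.018 -0.11 0; 0 0.018 -0.12 0"

```text
t: 16.7
tcp_pos: [0.5342, 0.0061, 0.3095]
tcp_rot: [-0.394, 0.919, 0.0, 0.009]
contact_force: [0.0, -1.0, 0.3]
opening: 0.001
```

Call:
carry_out:
  series: "-0.01 0.03 -0.01 0; -0.02 0.06 -0.01 0; -0.03 0.09 -0.01 0; -0.03 0.12 -0.01 0; -0.03 0.15 -0.01 0; -0.03 0.17 -0.01 0; -0.03 0.18 -0.01 0; -0.03 0.18 -0.01 0; -0.03 0.18 -0.01 0; -0.03 0.18 -0.01 0"

```text
t: 17.7
tcp_pos: [0.4248, 0.1512, 0.3186]
tcp_rot: [-0.394, 0.919, 0.0, 0.009]
contact_force: [-0.2, 0.5, -0.2]
opening: 0.0007
```

```bash
python3 - <<'E'
from meas import *
a=pickle.load(open("c0.pkl","rb")); b={n:cam(n) for n in("scene","side")}; pickle.dump(b,open("c7.pkl","wb"))
print(off(a["scene"],b["scene"],130,150),off(a["scene"],b["scene"],13,30),robot.read_state()["contact_force"])
g=lambda x,n:cv2.cvtColor(x[n][0]["color"],cv2.COLOR_RGB2BGR)
cv2.imwrite("pics/fin.png",np.hstack([cv2.resize(g(b,"scene")[150:360,120:420],(500,350)),cv2.resize(g(b,"side")[145:265,180:280],(292,350),interpolation=2)]))
E
```

```text
(np.float64(0.9997751528278993), -0.25) (np.float64(0.9995636343850223), 0.0) [ 0.48260288 -0.1168247  -0.15349085]
```

View pics/fin.png

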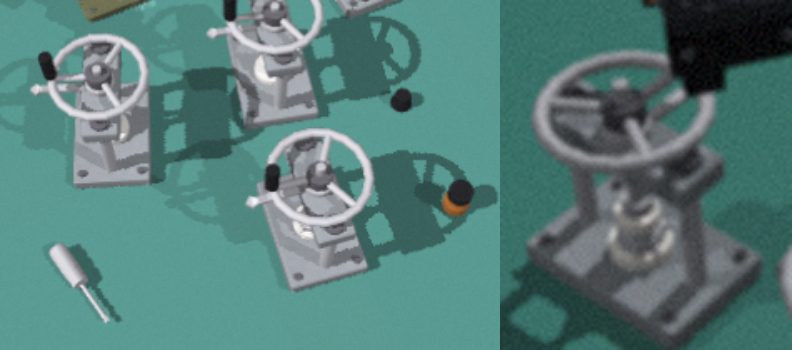

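The handle is back above the pointer: handle at (272,178), pointer at (252,201). The loupe, jar, screwdriver and watch case are where they were, and the arm is clear. Handing in.

```bash
python3 -c "
from rig import robot
print(robot.hand_in())"
```

```text
the job is handed in; nothing more can be done
None
```

I turned the hand wheel of the press farthest from the base (axis at about x 0.571, y 0.042 m) one full turn anticlockwise. The closed fingertips pushed the handle from behind with their outer face. Then I backed the arm off clear of everything and handed in at about 18 s of the 61 s allowed.

- **Wheel angle:** with the arm withdrawn, two spokes in the scene camera matched the start picture to within about 0.25°. The handle stood above the pointer in that view.
- **Forces:** the wrist readings at the end of each move were only a few newtons.
- **Loose things:** by eye, the loupe, oil jar, screwdriver and watch case had not moved.
- **Disagreement on the way:** I had assumed the fingertips were thicker than they are. At a planned 354° the wheel was about 11° short of a full turn, so I pushed about 9° more and checked it by the spokes.
- **Not checked:** in the last side view the gripper hid the handle, so that view could not confirm its position.

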